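# Set up the counter chalkboard

### The arm

A 6-joint arm with a two-finger parallel gripper is mounted at the origin on the work surface. World frame = base frame: x ahead of the robot, y to its left, z up, the work surface at z = 0. Lengths are in m, angles in rad, forces in N, time in s.
With the tool pointing down it reaches from about 0.35 to 0.775 m from the base axis. Payload 7.3 kg.
Tool frame: the origin (TCP) lies at the very end of the fingers, on their centre line; the grasp point (between the pads) lies grip_point_offset behind it (grip_point_offset is the distance from the TCP to the grasp point, in m); z points along the fingers, y is the direction in which the jaws open and shut (so a half turn about z gives the same grasp; the last joint's range is limited). The gripper opens to 92 mm and grips with 3 to 60 N. Pads are 19 mm wide; open, the fingers measure 130 mm over their backs; the gripper's body (75 mm by 190 mm) begins 47 mm behind the grasp point.
Start: joints at [-0.146, 0.342, 1.524, -0, 1.275, -0.146], TCP at [0.525, 0, 0.227] pointing down, gripper open.
Joint ranges: [-2.53, 2.53], [-0.77, 2.02], [0.04, 2.7], [-1, 4.14], [0.28, 2.66], [-3.11, 3.11]. Speed limits (rad/s): [2.57, 2.57, 3.14, 3.14, 3.14, 3.14].

### API

Orientations are given as [roll, pitch, yaw] about the fixed x, y, z axes, in that order (R = Rz(yaw) Ry(pitch) Rx(roll)).
In Python, from cell import * gives the robot as it stands.
- The arm moves only by the shell command python3 -m inch 'ROWS' [OPENING] [FORCE]. ROWS is JSON, a list that holds one entry, the list of rows, each a list of 4 numbers: the shift along the tool's x, y, z in mm, then the turn about the tool's z in rad. In form: [[[x, y, z, roll], ...]]. A call has 1 to 10 rows; each row shifts and turns the commanded pose from where the row before left it, along the tool's axes as they then stand; what a row does not reach is not made up. A row lasts 1/8 s, in which the tool goes at most 62.5 mm and 10.7 degrees, less where a joint would pass 70% of its speed; a pose out of reach is approached as far as the arm can. A call with a gripper value outside its range is refused whole. OPENING is the closure, from -1 (fully open) to 1 (shut), set as the call begins (- or left out, the last holds). The fingers move at their own pace and stop on an object; FORCE is the grip in N (left out, the last holds). Time passes only in rows, so rows that do not move let the fingers close. It gives the time, the measured TCP pose, the force and the opening at its end, in the units of the state.
- observe(): the state, without advancing time (a new reading comes with each control period).
- read_camera(name): name is "scene" or "side" or "wrist"; returns a dict with "img" (400x640x3 uint8, blue, green, red), "fx", "fy", "cx", "cy" (pixels), "eye" and "rotation" of the camera in the world; the wrist camera has in their place "T_tool_cam" (4x4, takes a point from camera to tool coordinates, whose origin is the TCP and whose axes are the flange's). Camera axes: x right, y down, z forward; pixel columns grow to the right and rows downward; lengths in m; the calibration is good to about 2 mm. A picture is of the moment at which its call begins: read the wrist's pose just before it. There is no depth.
- hand_in(): hands the job in, once; it reports no verdict.
Trained networks look in the newest picture that a camera, given by its name, has taken for a name from the list of things; names that differ only in an ending like _2 or _b are one class to them, and where a whole thing is asked for, a point or a joint stands for the part that bears it (a point fixed in the world has none). Each returns a list of dicts, best first, with "conf" (0 to 1); they miss things now and then, are a little off and sometimes report something else, mostly with a low value. They report only what shows in the picture. A call takes as long as a camera call. They do not tell look-alikes from the thing itself.
- boxes_of(camera, label): "at" ([row, column] in pixels, amid what is visible of it).
- place_of(camera, label): "at" ([row, column] in pixels: a listed point, or the origin of a listed thing).
The state is a dict: "time": time; "qpos": joint angles; "qvel": joint speeds; "joint_efforts": joint torques, N m; "tool_pos": TCP position; "tool_rot": TCP orientation; "contact_force": force on the tool from outside, world axes, zero at the start; "torque": the same for the moment, N m; "opening": finger opening in m.
Only numpy, scipy, OpenCV 4.12 (cv2) and the standard library are available. Lean on these libraries where they do the work, as an engineer would, in place of code of your own. Each camera call takes 0.05 s, during which the arm holds its last target. There are 200 camera calls.

### The job

Take the larger chalk panel out of the rack and set it gently on the counter stand, centred, long edge down, its foot behind the front lip and leaning back at rest on the steel bar. Then press the fat chalk marker down into the stand's clip until it is fully home in both forks and the sprung jaw has closed over it. Leave the small panel in the rack and do not disturb the bell, the bottle or the mug.

Things in the scene. Friction and masses are not known exactly. Their poses are not given: they have to be found in the camera images.
- panel: the larger of the two chalk panels: dark writing slab in a wooden frame, one rigid flat slab 12 mm thick (x), 170 mm wide (y), 150 mm high (z), about 0.22 kg. Origin: centre of its bottom edge face; z points up the slab to its top edge. Starts upright on its 170 mm edge in one of the rack's two slots, its top edge free; fingers can straddle the top edge from above
- panel_top (a point): centre of the panel's top edge face, 150 mm up the slab from panel
- small_panel: the smaller chalk panel, same look, 12 x 120 x 105 mm (thickness x, width y, height z), origin at the centre of its bottom edge face; stands in the rack's other slot and must stay there
- rack: wooden rack fixed to the counter, base 150 (x) x 170 (y) x 8 mm. Origin: centre of the underside. Two slots run along its y, centred at x = -40 and +40 mm; each has 8 mm floor height, walls up to 48 mm above the counter, and is 14.5 mm wide, open at both ends
- stand: counter stand, fixed to the counter. Wooden base board 12 mm thick, x -85 to +65 mm, y -205 to +105 mm. Origin: on the counter, under the middle of the panel's place. +x is its front (customers' side, away from the robot). The panel's place lies between the front lip (see foot_line) and the back bar (see back_bar); the marker clip stands on the base's -y end (see clip_seat)
- foot_line (a point): point on top of the base board (12 mm above the counter) at the rear face of the front lip, mid width; 40 mm in front of the stand's origin; axes as the stand's. The lip is 10 mm thick, 180 mm long (y), its top 26 mm above the counter. The panel's foot goes just behind it (-x side)
- back_bar (a point): middle of the axis of the round steel back bar: along y, 12 mm diameter, y +-80 mm, at stand x = -11.5 mm, 95 mm above the counter, on two posts at y = +-70 mm (behind the panel). With its foot against the lip and its back on the bar the panel leans back about 0.38 rad, its top towards the stand's -x; axes as the stand's
- marker: fat chalk marker, a plain cylinder 18 mm in diameter and 150 mm long, white barrel and black cap, about 45 g. Origin: its centre, on its axis; x lies along it (it may have rolled about x). Starts lying level on its rest, axis 25 mm above the counter; either way round is good in the clip
- pen_rest: low white rest fixed to the counter, 130 (x) x 50 (y) mm, base 6 mm thick, carrying the marker along its x on two cradles at x = +-48 mm (each 12 mm long, up to 23 mm high, 34 mm wide); between the cradles the marker is free for fingers. Origin: centre of the underside
- clip_seat (a point): the marker's centre when fully home: stand x = 0, y = -165 mm, 55 mm above the counter; axes as the stand's; the marker lies along x. Two forks, 10 mm thick, at x = +-38 mm (66 mm free between them for fingers, above a hinge bar that reaches 29 mm). Each has a floor at 46 mm, a fixed prong on the +y side (inner face 10 mm from the seat, rounded top at 81 mm) and a jaw tongue on the -y side
- clip_mouth (a point): 21 mm above clip_seat: the marker's axis is here just before it touches the jaw. Enter straight down with the marker level and along the stand's x. It first touches the round noses of the two tongues (tops 71 mm above the counter), pushes the jaw aside, then drops under them onto the fork floors; this takes about 5 to 10 N down
- jaw (a joint): angle of the clip's sprung slick plastic jaw (two tongues, one per fork, moving together; their noses leave a 16 mm gap to the fixed prongs) about a hinge along the stand's x: 0 = closed, up to 0.5 rad = swung out to -y. The passing marker pushes it to about 0.06 rad; a spring (2 N m/rad, preload 0.25 N m, noses 41 mm above the hinge) shuts it
- bell: bystander: counter bell, dome 84 mm across and 56 mm high, origin under its centre
- sanitiser: bystander: clear bottle 64 mm across and 160 mm high, origin under its centre
- mug: bystander: white mug 80 mm across and 90 mm high, handle at its +y, origin under its centre
Mind the look-alikes: they are no part of the job. Of the things shaped like the marker, the white one is meant.

How it is judged:
By the outcome, as a careful person would: the job done as asked, in the order asked, and still so for the second after the job is handed in, with the robot touching nothing.
It also fails if it takes over 64 s, if anything falls off the work surface, if the arm or the gripper's body presses on something with over 40 N, if the wrist force passes 120 N, or if a joint passes its speed limit or range.

## Working session

There is one attempt and no reset: what is moved stays moved. The work goes in short steps, Python scripts to look and compute and a shell command to move; the robot and the scene stay as the last step left them, time stands still between calls to the robot, and variables do not carry over. Pictures are saved under pics/ and viewed, about 8 in all and at most 12, crops included, and the job is handed in when it is done.

```bash
ls; mkdir -p pics; cat > h.py <<'E'
from cell import *
import numpy as np, cv2
from scipy.spatial.transform import Rotation as R
def cam(name,save=None):
    s=observe(); c=read_camera(name)
    if name=="wrist":
        T=np.eye(4);T[:3,:3]=R.from_euler('xyz',s['tool_rot']).as_matrix();T[:3,3]=s['tool_pos']
        T=T@np.array(c['T_tool_cam']);eye,rot=T[:3,3],T[:3,:3]
    else: eye,rot=np.array(c['eye']),np.array(c['rotation'])
    if save: cv2.imwrite('pics/'+save,c['img'])
    return dict(eye=eye,rot=rot,fx=c['fx'],fy=c['fy'],cx=c['cx'],cy=c['cy'],img=c['img'])
def ray(c,at):
    d=c['rot']@np.array([(at[1]-c['cx'])/c['fx'],(at[0]-c['cy'])/c['fy'],1]);return d/np.linalg.norm(d)
def onz(c,at,z):
    d=ray(c,at);return c['eye']+d*(z-c['eye'][2])/d[2]
def tri(obs):
    A=np.zeros((3,3));b=np.zeros(3)
    for c,at in obs:
        d=ray(c,at);P=np.eye(3)-np.outer(d,d);A+=P;b+=P@c['eye']
    p=np.linalg.solve(A,b)
    e=[np.linalg.norm((np.eye(3)-np.outer(ray(c,a),ray(c,a)))@(p-c['eye'])) for c,a in obs]
    return p,max(e)
def proj(c,p):
    q=c['rot'].T@(np.array(p)-c['eye']);return [c['fy']*q[1]/q[2]+c['cy'],c['fx']*q[0]/q[2]+c['cx']]
E
python3 - <<'E'
from h import *
np.set_printoptions(precision=3,suppress=True)
print(observe())
C={n:cam(n,n+'0.png') for n in("scene","side","wrist")}
for n,c in C.items(): print(n,c['eye'],c['rot'].tolist(),c['fx'])
cv2.imwrite('pics/a.png',cv2.resize(np.vstack([C['scene']['img'],C['side']['img']]),(480,600)) )
for l in "panel panel_top small_panel rack stand foot_line back_bar marker pen_rest clip_seat clip_mouth bell sanitiser mug".split():
    P={n:place_of(n,l) for n in C}
    for n in C: print(l,n,[(np.round(x['at']).tolist(),round(x['conf'],2)) for x in P[n][:3]])
    o=[(C[n],P[n][0]['at']) for n in("scene","side") if P[n]]
    if len(o)==2: print('   ',*tri(o))
E
```

```text
pics
{'time': 0.0, 'qpos': array([-0.146,  0.343,  1.525,  0.   ,  1.275, -0.146]), 'qvel': array([-0.   ,  0.001,  0.   ,  0.001, -0.   ,  0.   ]), 'joint_efforts': array([  0.001, -43.125, -24.422,   0.072,   0.056,  -0.   ]), 'tool_pos': array([0.525, 0.   , 0.226]), 'tool_rot': array([-3.14 , -0.   ,  1.571]), 'contact_force': array([-0.115, -0.557, -0.844]), 'torque': array([ 0.005, -0.005, -0.007]), 'opening': 0.09166989399915482}
scene [1.206 0.954 0.947] [-2.17678932227363, -0.02295191225486337, 2.6085043517059137] 474.2451412095207
side [ 0.513 -0.966  0.747] [-2.195651322564589, -0.013586574334212953, -0.0685119482497365] 380.01211279510346
wrist [0.524 0.071 0.385] [[0.9999960038296662, 0.00019380713503359425, -0.0028204190271308603], [-0.0005565401337266827, -0.964629251302393, -0.263609745257761], [-0.0027717481439955807, 0.26361026150470024, -0.9646252886181483]] 343.7064383419173
panel scene [([298.0, 401.0], 0.78), ([256.0, 414.0], 0.68)]
panel side [([161.0, 300.0], 0.66), ([190.0, 248.0], 0.62)]
panel wrist []
    [ 0.86  -0.006  0.847] 1.7405934097205114
panel_top 
[... 1654 characters left out ...]
.006  0.847] 1.7405934097205114
clip_mouth scene [([183.0, 318.0], 0.91)]
clip_mouth side [([238.0, 290.0], 0.73), ([125.0, 297.0], 0.48)]
clip_mouth wrist []
    [ 0.86  -0.006  0.847] 1.7405934097205114
bell scene [([248.0, 414.0], 0.62)]
bell side [([188.0, 250.0], 0.82)]
bell wrist []
    [ 0.86  -0.006  0.847] 1.7405934097205114
sanitiser scene [([283.0, 287.0], 0.55)]
sanitiser side [([188.0, 248.0], 0.72), ([192.0, 368.0], 0.65)]
sanitiser wrist [([59.0, 550.0], 0.97), ([202.0, 312.0], 0.56)]
    [ 0.86  -0.006  0.847] 1.7405934097205114
mug scene [([227.0, 246.0], 0.69)]
mug side [([255.0, 388.0], 0.72)]
mug wrist [([188.0, 360.0], 0.36)]
    [ 0.86  -0.006  0.847] 1.7405934097205114
```

View pics/scene0.png

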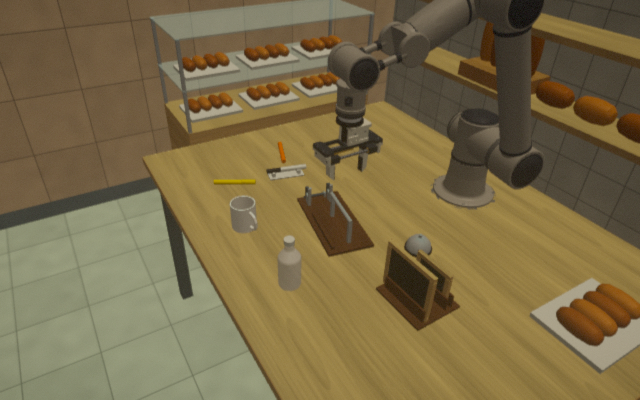

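View pics/side0.png

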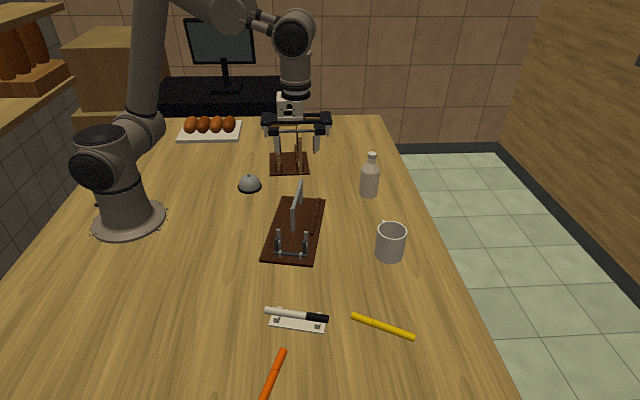

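The scene view shows the white marker with black cap at (168,288), with look-alikes in yellow (182,235) and orange (152,282). The side view has white (316,296), yellow (326,383) and orange (375,273). The rack is at scene (300,415), where the larger panel is the front one (275,408) and the smaller one is behind it (275,435). The fixed cameras' rotation is given as Euler angles, so I'll fix the helper.

```bash
sed -i "s/np.array(c\['rotation'\])/R.from_euler('xyz',c['rotation']).as_matrix()/" h.py
python3 - <<'E'
from h import *
np.set_printoptions(precision=3,suppress=True)
C={n:cam(n) for n in("scene","side","wrist")}
for l in "panel panel_top small_panel rack stand foot_line back_bar marker pen_rest clip_seat clip_mouth bell sanitiser mug".split():
    P={n:place_of(n,l) for n in C}
    best=[]
    for a in P['scene']:
        for b in P['side']:
            p,e=tri([(C['scene'],a['at']),(C['side'],b['at'])]); best.append((e,p,np.round(a['at']),np.round(b['at']),round(a['conf'],2),round(b['conf'],2)))
    for x in sorted(best,key=lambda x:x[0])[:3]:
        if x[0]<.02: print(l,x[1],round(x[0],4),*x[2:],[ (np.round(w['at']).tolist(), np.round(proj(C['wrist'],x[1])).tolist()) for w in P['wrist'][:1]])
a=cv2.resize(C['scene']['img'][210:340,360:480],None,fx=4,fy=4)
b=cv2.resize(C['side']['img'][150:340,220:350],None,fx=2.74,fy=2.74)[:520]
cv2.imwrite('pics/crop1.png',np.hstack([a,b])[:,:800])
E
```

```text
panel [0.527 0.317 0.006] 0.0072 [300. 402.] [162. 295.] 0.73 0.58 []
panel [0.535 0.044 0.157] 0.0184 [205. 344.] [162. 295.] 0.58 0.58 []
small_panel [0.453 0.328 0.008] 0.0011 [291. 428.] [162. 278.] 0.86 0.39 []
rack [0.497 0.324 0.   ] 0.0044 [298. 413.] [163. 288.] 0.81 0.89 [([334.0, 294.0], [-199.0, 287.0])]
stand [ 0.534 -0.019  0.002] 0.0047 [232. 334.] [217. 300.] 0.72 0.77 [([180.0, 325.0], [179.0, 326.0])]
foot_line [ 0.572 -0.034  0.006] 0.0 [231. 323.] [219. 314.] 0.81 0.85 [([186.0, 358.0], [192.0, 359.0])]
back_bar [ 0.515 -0.029  0.095] 0.001 [204. 340.] [195. 295.] 0.59 0.91 [([204.0, 312.0], [213.0, 307.0])]
marker [ 0.448 -0.523 -0.057] 0.0011 [168. 286.] [384. 271.] 0.47 0.89 []
marker [ 0.503 -0.449  0.072] 0.0013 [152. 281.] [316. 293.] 0.46 0.93 []
marker [ 0.705 -0.441  0.007] 0.0016 [181. 234.] [328. 383.] 0.74 0.79 []
pen_rest [ 0.505 -0.406 -0.002] 0.0056 [173. 288.] [322. 297.] 0.76 0.92 []
clip_seat [ 0.497 -0.192  0.06 ] 0.0013 [187. 318.] [241. 290.] 0.58 0.97 [([335.0, 294.0], [341.0, 293.0])]
bell [ 0.356  0.17  -0.003] 0.0017 [249. 416.] [187. 250.] 0.74 0.65 []
sanitiser [0.766 0.114 0.004] 0.004 [283. 289.] [191. 366.] 0.89 0.95 [([60.0, 550.0], [53.0, 551.0])]
mug [ 0.773 -0.194 -0.005] 0.0008 [226. 244.] [255. 388.] 0.77 0.58 []
```

View pics/crop1.png

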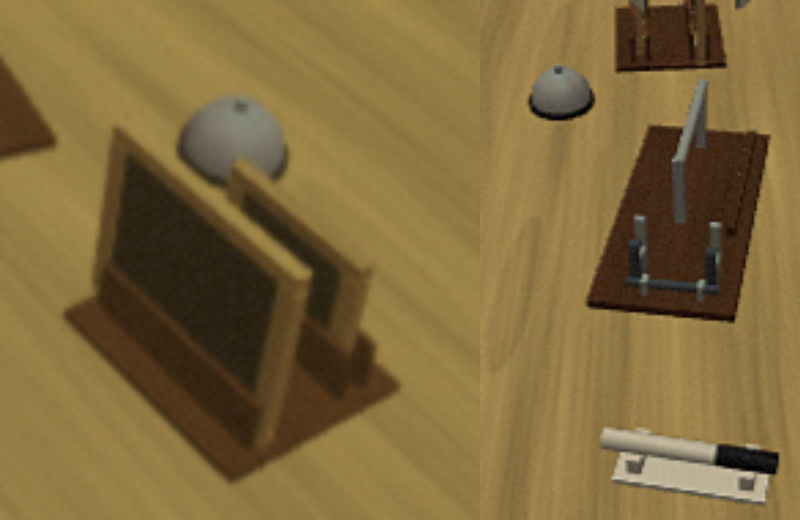

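The larger panel is in the rack's +x slot, at world (0.53,0.32), and the small one is at x≈0.45. The stand shows a slight yaw. Next I move over the rack for close wrist views.

```bash
python3 -m inch '[[[48,1,-20,0],[48,1,-20,0],[48,1,-20,0],[48,1,-20,0],[48,0,0,0],[0,0,0,0],[0,0,0,0]]]' -1 20
python3 - <<'E'
from h import *
np.set_printoptions(precision=3,suppress=True)
c=cam('wrist','w1.png')
print(observe()['tool_pos'],c['eye'])
for l in "panel panel_top small_panel rack".split(): print(l,[(np.round(x['at']).tolist(),round(x['conf'],2),onz(c,x['at'],{'panel_top':.158,'rack':0}.get(l,.008))) for x in place_of('wrist',l)])
w=cv2.imread('pics/wrist0.png'); cv2.imwrite('pics/ww.png',cv2.resize(np.vstack([c['img'],w]),(480,600)))
cv2.imwrite('pics/ww.png',np.hstack([cv2.resize(c['img'],(400,250)),cv2.resize(w,(400,250))]))
E
```

```text
time: 5.38
tool_pos: [0.5289, 0.2396, 0.3064]
tool_rot: [-3.141, 0.001, 1.571]
contact_force: [-0.4, -1.1, 0.3]
opening: 0.0919
[0.529 0.239 0.307] [0.528 0.311 0.465]
panel [([86.0, 321.0], 0.68, array([0.532, 0.324, 0.008]))]
panel_top [([88.0, 325.0], 0.86, array([0.534, 0.318, 0.158]))]
small_panel [([83.0, 258.0], 0.71, array([0.452, 0.328, 0.008]))]
rack [([84.0, 293.0], 0.95, array([0.496, 0.326, 0.   ])), ([201.0, 196.0], 0.61, array([0.356, 0.168, 0.   ])), ([327.0, 346.0], 0.52, array([ 0.574, -0.039,  0.   ]))]
```

View pics/w1.png

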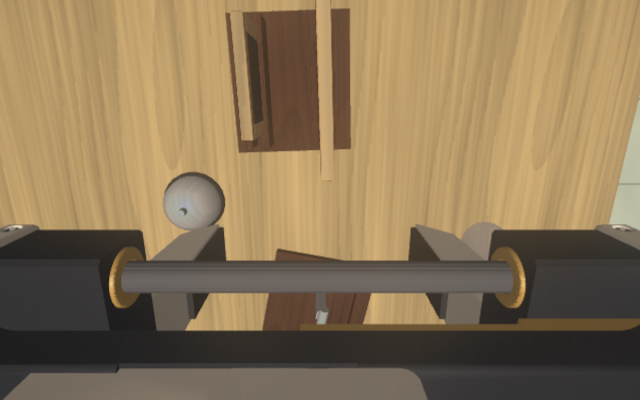

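View pics/wrist0.png

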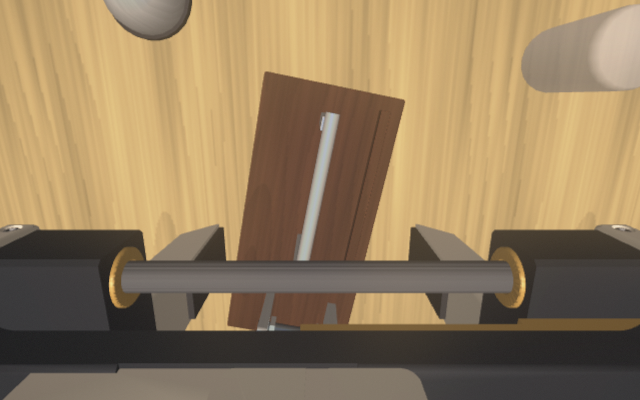

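In w1 the panel's top edge runs from col 323 at the top to col 327 at row 178, with the rack corners at (11,228), (9,350), (150,350) and (153,239). In wrist0 the stand base corners are (72,266) and (101,403), and the bar runs from (112,331) to (262,304). Now for the poses.

```bash
python3 - <<'E'
from h import *
np.set_printoptions(precision=4,suppress=True)
c=cam('wrist')
f=lambda c,z,*P:[onz(c,p,z)[:2] for p in P]
r=f(c,.008,(11,228),(9,350),(150,350),(153,239))
print('rack',r,np.mean(r,0))
for a,b in((1,2),(0,3),):d=r[a]-r[b];print('yaw',np.arctan2(-d[0],d[1]))
for a,b in((0,1),(3,2)):d=r[b]-r[a];print('yaw',np.arctan2(d[1],d[0]))
g=f(c,.158,(0,316),(179,321.5),(0,330),(178,333.5)); print(g)
for a,b in((0,1),(2,3)):d=g[a]-g[b];print('pyaw',np.arctan2(-d[0],d[1]))
# stand in wrist0, tool at (.525,0,.226)
w=dict(c); s=c['eye']-np.array(observe()['tool_pos'])
w['eye']=np.array([.5245,.071,.385]);w['rot']=np.array([[0.999996,0.000194,-0.00282],[-0.000557,-0.96463,-0.26361],[-0.00277,0.26361,-0.964625]])
k=f(w,.012,(72,266),(101,403),(325,229)); print('stand corners',k)
d=k[1]-k[0];y1=np.arctan2(d[1],d[0]);d2=k[0]-k[2];print('yaw',y1,np.arctan2(-d2[0],d2[1]),np.linalg.norm(d),np.linalg.norm(d2))
b=f(w,.101,(112,331.5),(262,304)); d=b[0]-b[1];print('bar',b,np.arctan2(-d[0],d[1]))
for y in(-.17,-.19,-.21):
  Rm=np.array([[np.cos(y),-np.sin(y)],[np.sin(y),np.cos(y)]])
  print(y,'origin from corners',k[0]-Rm@[-.085,.105],k[1]-Rm@[.065,.105],'from bar end',b[0]-Rm@[-.0115,.08])
E
```

```text
rack [array([0.4207, 0.4102]), array([0.568 , 0.4121]), array([0.572 , 0.2413]), array([0.4233, 0.2376])] [0.496  0.3253]
yaw 0.023239753138835688
yaw 0.014989348648606822
yaw 0.012335406364769026
yaw 0.02508677345230266
[array([0.5275, 0.3852]), array([0.5321, 0.2371]), array([0.5387, 0.3852]), array([0.5431, 0.238 ])]
pyaw 0.031268173571833584
pyaw 0.02972596438030064
stand corners [array([0.4712, 0.0958]), array([0.6139, 0.0668]), array([ 0.4127, -0.2062])]
yaw -0.20004281275228547 -0.19164333273010012 0.1455731642337292 0.30760791765721485
bar [array([0.5356, 0.0593]), array([ 0.512 , -0.0736])] -0.17539129156981204
-0.17 origin from corners [ 0.5373 -0.0221] [ 0.5321 -0.0256] from bar end [ 0.5334 -0.0215]
-0.19 origin from corners [ 0.5349 -0.0234] [ 0.5303 -0.024 ] from bar end [ 0.5317 -0.0214]
-0.21 origin from corners [ 0.5325 -0.0246] [ 0.5285 -0.0223] from bar end [ 0.5301 -0.0214]
```

```bash
python3 -m inch '[[[42,3,0,-0.025],[41,3,30,0],[0,0,50,0],[0,0,50,0],[0,0,25,0],[0,0,0,0],[0,0,0,0]]]' -1 25
python3 - <<'E'
from h import *
import cell
print(getattr(cell,'grip_point_offset',None))
np.set_printoptions(precision=4,suppress=True)
s=observe();print(s['tool_pos'],s['tool_rot'],s['contact_force'])
C={n:cam(n,n+'2.png') for n in('scene','side')}
P={n:place_of(n,'panel_top') for n in C}
for a in P['scene']:
  for b in P['side']: print(tri([(C['scene'],a['at']),(C['side'],b['at'])]),a['conf'],b['conf'])
print(grip_point_offset)
E
```

```text
time: 6.55
tool_pos: [0.5349, 0.3231, 0.1533]
tool_rot: [3.139, -0.001, 1.595]
contact_force: [0.5, -0.1, -0.8]
opening: 0.0918
0.0188
[0.5349 0.3231 0.1533] [ 3.1392 -0.0009  1.5953] [ 0.5425 -0.1192 -0.842 ]
(array([0.5255, 0.3246, 0.1538]), np.float64(0.0071413027142125446)) 0.73 0.66
(array([ 0.4502,  0.1558, -0.0563]), np.float64(0.09646936343881468)) 0.73 0.28
0.0188
```

```bash
python3 -m inch '[[[0,0,14,0],[0,0,12,0],[0,0,0,0]]]' -1 25; python3 -m inch '[[[0,0,0,0],[0,0,0,0],[0,0,0,0],[0,0,0,0],[0,0,0,0],[0,0,0,0]]]' 1 25
python3 - <<'E'
from h import *
c=cam('wrist','w3.png');print(observe()['contact_force'])
E
```

```text
time: 7.12
tool_pos: [0.5331, 0.3227, 0.1239]
tool_rot: [-3.139, 0.001, 1.596]
contact_force: [0.7, 0.4, -0.2]
opening: 0.0918
time: 7.88
tool_pos: [0.534, 0.3231, 0.1257]
tool_rot: [3.141, 0.0, 1.596]
contact_force: [-0.2, 0.1, -0.2]
opening: 0.0363
[-0.30592167  0.68837977 -0.28420634]
```

View pics/w3.png

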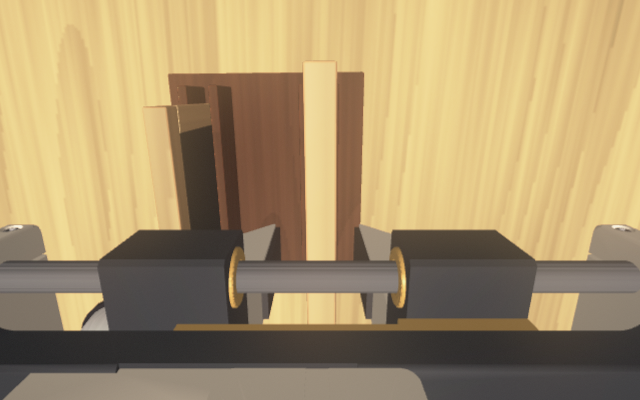

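The panel top, at cols 304–337, sits centred between the closing fingers and well aligned. I finish closing and then lift.

```bash
python3 -m inch '[[[0,0,0,0],[0,0,0,0],[0,0,0,0],[0,0,0,0]]]' 1 25; python3 -m inch '[[[0,0,-5,0],[0,0,-25,0],[0,0,-30,0],[0,0,-30,0],[0,0,0,0],[0,0,0,0]]]' 1 25
python3 - <<'E'
from h import *
np.set_printoptions(precision=4,suppress=True)
c=cam('wrist','w4.png');s=observe();print(s['tool_pos'],s['contact_force'],s['torque'])
# top edge far end of panel
print([(np.round(x['at']).tolist(),round(x['conf'],2)) for x in place_of('wrist','panel')])
cv2.imwrite('pics/w4c.png',c['img'][:270,160:480])
E
```

```text
time: 8.43
tool_pos: [0.5343, 0.3231, 0.1257]
tool_rot: [3.141, -0.0, 1.596]
contact_force: [2.0, -0.2, -1.2]
opening: 0.0119
time: 9.18
tool_pos: [0.5331, 0.3228, 0.2143]
tool_rot: [-3.139, 0.001, 1.596]
contact_force: [0.1, -0.3, -2.2]
opening: 0.0121
[0.533  0.3227 0.2138] [ 0.6461  0.6997 -2.5396] [-0.0002 -0.0607 -0.0305]
[]
```

View pics/w4c.png

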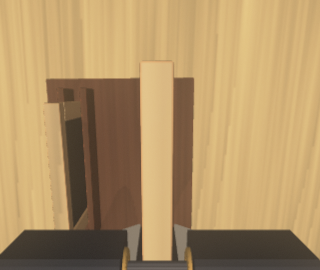

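```bash
python3 -m inch '[[[0,0,-28,0],[-30,0,-28,0],[-50,0,0,0.05],[-50,0,0,0.05],[-50,0,0,0.05],[-50,0,0,0.065],[-50,0,0,0],[-50,0,0,0],[-15,0,0,0],[0,0,0,0]]]'
python3 -m inch '[[[0,0,0,0],[0,0,0,0]]]'
python3 - <<'E'
from h import *
np.set_printoptions(precision=4,suppress=True)
c=cam('wrist','w5.png');s=observe();print(s['tool_pos'],s['tool_rot'],s['contact_force'],s['opening'])
for l in('foot_line','stand','back_bar','panel_top','panel'):
  print(l,[(np.round(x['at']).tolist(),round(x['conf'],2)) for x in place_of('wrist',l)])
C=dict(zip(('scene','side'),(cam('scene'),cam('side'))))
for l in('foot_line','panel_top','back_bar','clip_seat'):
  P={n:place_of(n,l) for n in C}
  for a in P['scene'][:2]:
    for b in P['side'][:2]:
      p,e=tri([(C['scene'],a['at']),(C['side'],b['at'])])
      if e<.01: print(l,p,e,a['conf'],b['conf'])
E
```

```text
time: 10.52
tool_pos: [0.5028, -0.0197, 0.2711]
tool_rot: [-3.14, -0.0, 1.379]
contact_force: [0.1, 0.8, -2.1]
opening: 0.0116
time: 10.78
tool_pos: [0.5032, -0.0181, 0.2715]
tool_rot: [-3.141, -0.0, 1.383]
contact_force: [-0.1, 0.4, -2.6]
opening: 0.0118
[ 0.5032 -0.0182  0.2716] [-3.1415 -0.0002  1.3826] [-0.627   0.1617 -1.6738] 0.012043031773004614
foot_line [([153.0, 375.0], 0.68)]
stand [([156.0, 343.0], 0.59)]
back_bar [([168.0, 335.0], 0.95)]
panel_top [([284.0, 319.0], 0.56)]
panel []
foot_line [ 0.571  -0.0257  0.011 ] 0.0035962698468426425 0.66 0.57
back_bar [ 0.5235 -0.019   0.0965] 0.00019435187969975696 0.62 0.69
clip_seat [ 0.5006 -0.1827  0.0623] 0.00805779327557376 0.85 0.88
```

View pics/w5.png

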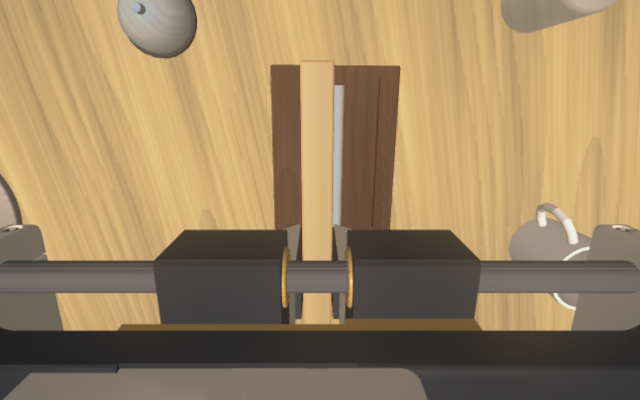

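Panel centred in the fingers. The stand is visible: base corners (66,272) and (67,398), the lip line at col ~379, and the bar's right edge at col ~343.

```bash
python3 - <<'E'
from h import *
np.set_printoptions(precision=4,suppress=True)
c=cam('wrist');s=observe();t=np.array(s['tool_pos']);M=R.from_euler('xyz',s['tool_rot']).as_matrix()
g=cv2.cvtColor(c['img'],cv2.COLOR_BGR2GRAY)
for r in(90,130,170,210): print(r,g[r,366:404].tolist())
T=lambda p,z:(M.T@(onz(c,p,z)-t))[:2]*1000
print('base L',T((70,272),.012),T((220,275),.012),'base R',T((67,399),.012),T((225,389),.012))
print('far edge corners',T((66,272),.012),T((67,399),.012))
print('lip line z12',T((85,379.5),.012),T((225,374),.012),' z26',T((85,379.5),.026),T((225,374),.026))
print('bar R edge z95',T((87,343.5),.095),T((220,341),.095),'panel far end top',T((61,301),t[2]+.0323),T((61,333),t[2]+.0323))
for l,z in(('foot_line',.012),('stand',0),('back_bar',.095)):
  for x in place_of('wrist',l): print(l,T(x['at'],z),x['conf'])
E
```

```text
90 [87, 86, 85, 88, 88, 86, 87, 89, 90, 90, 90, 84, 73, 75, 88, 92, 92, 91, 92, 90, 90, 89, 84, 90, 93, 93, 92, 91, 89, 88, 90, 87, 120, 186, 200, 198, 194, 196]
130 [82, 84, 86, 85, 85, 87, 90, 88, 89, 83, 73, 71, 81, 88, 89, 90, 89, 90, 90, 94, 91, 88, 89, 89, 87, 87, 87, 89, 88, 86, 159, 177, 178, 179, 179, 184, 192, 197]
170 [82, 81, 81, 82, 88, 87, 88, 85, 73, 70, 81, 86, 85, 85, 84, 87, 89, 86, 87, 88, 86, 85, 85, 86, 88, 90, 88, 132, 173, 183, 185, 186, 185, 185, 184, 181, 179, 179]
210 [83, 83, 83, 84, 84, 80, 68, 68, 80, 83, 83, 82, 82, 82, 83, 77, 83, 86, 85, 85, 86, 86, 87, 89, 99, 158, 172, 170, 169, 178, 185, 187, 188, 185, 181, 180, 182, 184]
base L [100.6302 -53.2016] [-82.8132 -55.75  ] base R [103.786   92.8813] [-89.7235  92.0015]
far edge corners [104.9762 -53.0493] [103.786   92.8813]
lip line z12 [84.0218 71.4174] [-89.7209  72.5385]  z26 [83.581  68.9949] [-84.3519  70.0785]
bar R edge z95 [79.6424 23.4846] [-52.3626  23.5185] panel far end top [82.7875 -6.6631] [82.7792  4.4134]
foot_line [-0.1223 69.1499] 0.85
foot_line [-172.587    -1.7533] 0.21
stand [ 3.0764 29.7254] 0.72
back_bar [ 3.3317 12.6808] 0.74
back_bar [16.4263 56.9974] 0.46
```

```bash
python3 -m inch '[[[2,30,0,-0.003],[0,27,0,0],[0,0,40,0],[0,0,40,0],[0,0,30,0],[0,0,15,0],[0,0,12,0],[0,0,0,0],[0,0,0,0]]]'
python3 -m inch '[[[0,1,0,0],[0,1,0,0],[0,0,0,0]]]'
```

```text
time: 12.9
tool_pos: [0.5601, -0.0281, 0.1358]
tool_rot: [3.14, -0.0, 1.384]
contact_force: [0.5, -0.2, -1.1]
opening: 0.012
time: 13.28
tool_pos: [0.5616, -0.0284, 0.135]
tool_rot: [3.141, 0.0, 1.384]
contact_force: [1.1, 0.3, -2.1]
opening: 0.0118
```

```bash
python3 -m inch '[[[0,1,0,0],[0,1,0,0],[0,0,0,0]]]';python3 -m inch '[[[0,1,0,0],[0,1,0,0],[0,0,0,0]]]'
python3 - <<'E'
from h import *
C=[cam('side'),cam('scene')]
a=cv2.resize(C[0]['img'][120:280,230:350],None,fx=3.3,fy=3.3);b=cv2.resize(C[1]['img'][120:280,270:390],None,fx=3.3,fy=3.3)
cv2.imwrite('pics/p6.png',np.hstack([a,b]))
E
```

```text
time: 13.65
tool_pos: [0.5634, -0.0288, 0.1347]
tool_rot: [3.141, 0.0, 1.384]
contact_force: [-1.0, -0.7, -2.7]
opening: 0.0119
time: 14.02
tool_pos: [0.5654, -0.0292, 0.1347]
tool_rot: [3.141, -0.0, 1.384]
contact_force: [-0.3, -0.2, -2.1]
opening: 0.0117
```

View pics/p6.png

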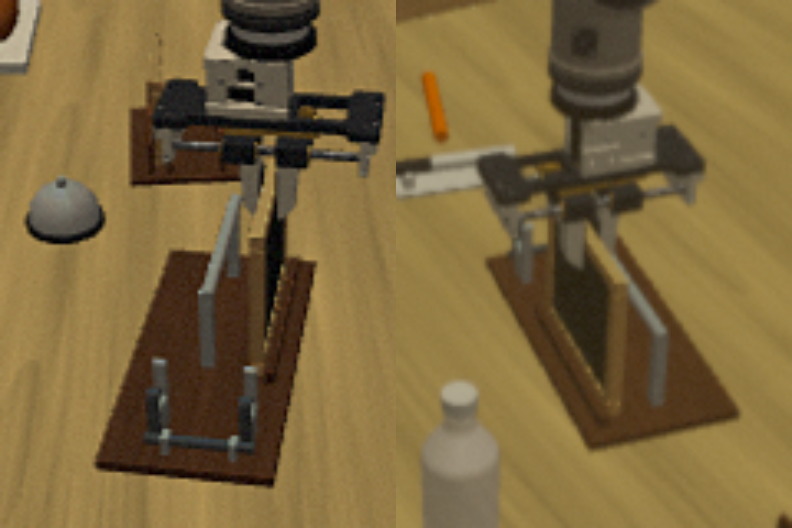

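The panel hangs upright just behind the lip and clear of the bar. I nudge it on to feel for the lip.

```bash
for i in 1; do python3 -m inch '[[[0,1,0,0],[0,0,0,0]]]'; python3 -m inch '[[[0,1,0,0],[0,0,0,0]]]';python3 -m inch '[[[0,1,0,0],[0,0,0,0]]]'; done
```

```text
time: 14.38
tool_pos: [0.5661, -0.0292, 0.1347]
tool_rot: [-3.141, -0.0, 1.384]
contact_force: [-0.7, 0.6, -2.3]
opening: 0.0117
time: 14.62
tool_pos: [0.5668, -0.0293, 0.1346]
tool_rot: [-3.14, -0.0, 1.384]
contact_force: [-2.5, 1.1, -0.5]
opening: 0.0119
time: 14.88
tool_pos: [0.5676, -0.0294, 0.1346]
tool_rot: [-3.14, -0.0, 1.384]
contact_force: [-4.6, 2.8, 0.3]
opening: 0.0119
```

Contact with the lip (−4.6 N). I back off 2 mm and lower to the board.

```bash
python3 -m inch '[[[0,-2.5,0,0],[0,0,2,0],[0,0,0,0]]]'; python3 -m inch '[[[0,0,1.5,0],[0,0,0,0]]]'; python3 -m inch '[[[0,0,1,0],[0,0,0,0]]]'; python3 -m inch '[[[0,0,1,0],[0,0,0,0]]]'
```

```text
time: 15.25
tool_pos: [0.5661, -0.0294, 0.1327]
tool_rot: [3.141, 0.0, 1.384]
contact_force: [-2.2, 0.0, -1.9]
opening: 0.012
time: 15.5
tool_pos: [0.566, -0.0293, 0.1311]
tool_rot: [3.141, 0.0, 1.384]
contact_force: [-0.5, -0.3, -3.0]
opening: 0.0115
time: 15.75
tool_pos: [0.566, -0.0293, 0.1302]
tool_rot: [3.141, 0.0, 1.384]
contact_force: [-1.2, -0.1, -2.6]
opening: 0.0119
time: 16.0
tool_pos: [0.5661, -0.0294, 0.1297]
tool_rot: [3.141, 0.0, 1.384]
contact_force: [-1.1, -1.3, 0.8]
opening: 0.0121
```

```bash
python3 -m inch '[[[0,0,0,0],[0,0,0,0],[0,0,0,0],[0,0,0,0]]]' 0.52 5; python3 -m inch '[[[0,0,-7,0],[0,0,-7,0],[0,-4,0,0],[0,-4,0,0],[0,-4,0,0],[0,-4,0,0],[0,-3,0,0],[0,0,0,0]]]'
```

```text
time: 16.5
tool_pos: [0.5659, -0.0292, 0.1292]
tool_rot: [3.141, -0.0, 1.384]
contact_force: [0.0, -0.4, 0.2]
opening: 0.0217
time: 17.5
tool_pos: [0.5469, -0.0256, 0.1432]
tool_rot: [-3.141, 0.0, 1.384]
contact_force: [-0.7, -0.9, 0.2]
opening: 0.022
```

```bash
python3 - <<'E'
from h import *
C=[cam('side'),cam('scene')]
a=cv2.resize(C[0]['img'][120:280,230:350],None,fx=3.3,fy=3.3);b=cv2.resize(C[1]['img'][120:280,270:390],None,fx=3.3,fy=3.3)
cv2.imwrite('pics/p7.png',np.hstack([a,b]))
E
```

```text
(no output)
```

View pics/p7.png

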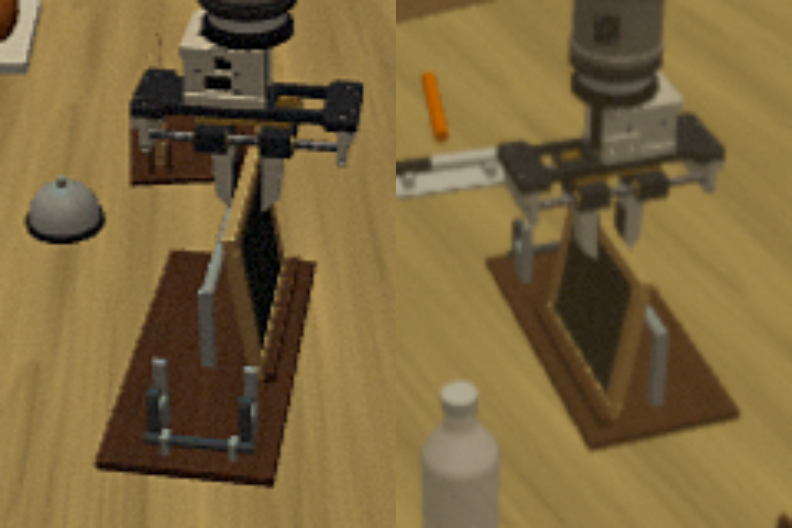

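It's leaning back between the fingers with the foot behind the lip. I continue to the bar.

```bash
python3 -m inch '[[[0,-4,0,0],[0,-4,0,0],[0,-4,0,0],[0,-4,0,0],[0,-4,0,0],[0,-4,0,0],[0,-3,0,0],[0,-2,0,0],[0,0,0,0]]]'; python3 -m inch '[[[0,-2,0,0],[0,-1,0,0],[0,0,0,0]]]'; python3 -m inch '[[[0,-1,0,0],[0,-1,0,0],[0,0,0,0]]]';python3 -m inch '[[[0,-1,0,0],[0,-1,0,0],[0,0,0,0]]]'
```

```text
time: 18.73
tool_pos: [0.5186, -0.0203, 0.1433]
tool_rot: [3.141, -0.0, 1.384]
contact_force: [-0.6, -0.7, 0.4]
opening: 0.022
time: 19.1
tool_pos: [0.5157, -0.0197, 0.1433]
tool_rot: [3.141, -0.0, 1.384]
contact_force: [-0.2, 0.6, -0.4]
opening: 0.0217
time: 19.48
tool_pos: [0.5136, -0.0193, 0.1432]
tool_rot: [3.142, 0.0, 1.384]
contact_force: [-0.1, 0.0, 0.1]
opening: 0.0222
time: 19.85
tool_pos: [0.5117, -0.0189, 0.1433]
tool_rot: [3.142, -0.0, 1.384]
contact_force: [0.3, 0.7, -0.5]
opening: 0.0219
```

```bash
python3 -m inch '[[[0,0,0,0],[0,0,0,0],[0,0,0,0],[0,0,0,0]]]' 0.1; python3 -m inch '[[[0,0,-20,0],[0,0,-40,0],[0,0,-50,0],[0,0,0,0],[0,0,0,0]]]'
python3 - <<'E'
from h import *
np.set_printoptions(precision=4,suppress=True)
C=[cam('side'),cam('scene')]
P={n:place_of(n,'panel_top') for n in('side','scene')}
for a in P['side'][:2]:
  for b in P['scene'][:2]: print(tri([(C[0],a['at']),(C[1],b['at'])]),a['conf'],b['conf'])
w=cam('wrist')
s=observe();t=np.array(s['tool_pos']);print(t,s['tool_rot'])
a=cv2.resize(C[0]['img'][150:280,230:350],None,fx=3,fy=3);b=cv2.resize(C[1]['img'][150:280,270:390],None,fx=3,fy=3)
cv2.imwrite('pics/w8.png',w['img'])
v=np.zeros((390+250,0))
cv2.imwrite('pics/p8.png',np.vstack([np.hstack([a,b]),cv2.resize(w['img'][:240,120:520],(720,432))])[:600] if 0 else np.hstack([a[:,:],b,])) if 0 else cv2.imwrite('pics/p8.png',np.hstack([cv2.resize(np.vstack([a,b]),(277,600)),cv2.resize(w['img'][:260,150:500],(520,386),).copy() if 0 else cv2.copyMakeBorder(cv2.resize(w['img'][:260,150:500],(520,386)),0,214,0,0,cv2.BORDER_CONSTANT)]))
E
```

```text
time: 20.35
tool_pos: [0.5118, -0.019, 0.1432]
tool_rot: [3.141, -0.0, 1.384]
contact_force: [-0.5, 0.3, 0.0]
opening: 0.0412
time: 20.98
tool_pos: [0.5114, -0.0189, 0.2528]
tool_rot: [-3.141, 0.0, 1.384]
contact_force: [0.1, 0.3, 0.3]
opening: 0.0418
(array([ 0.5015, -0.0195,  0.1463]), np.float64(0.0038082464378382166)) 0.91 0.81
[ 0.5113 -0.0189  0.2522] [-3.1396 -0.      1.3838]
```

View pics/p8.png

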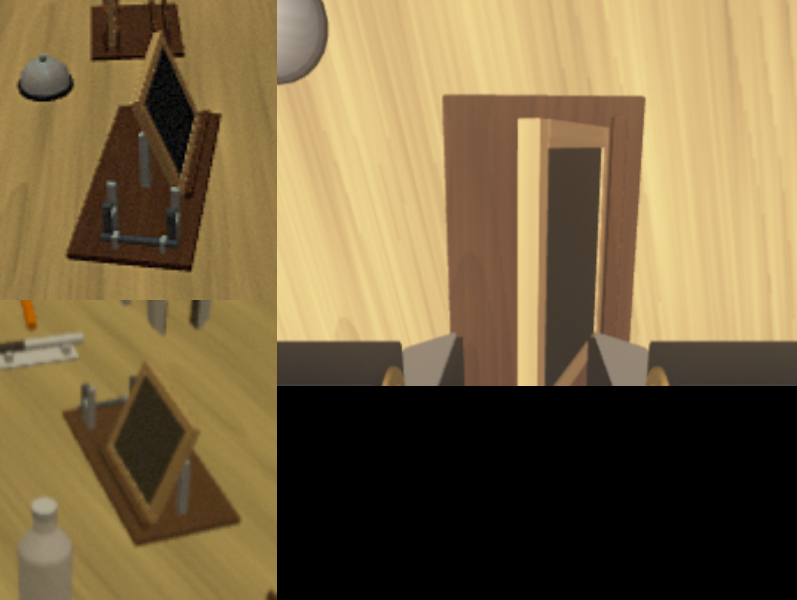

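```bash
python3 - <<'E'
from h import *
np.set_printoptions(precision=1,suppress=True)
c=cam('wrist');s=observe();t=np.array(s['tool_pos']);M=R.from_euler('xyz',s['tool_rot']).as_matrix()
g=cv2.cvtColor(c['img'],cv2.COLOR_BGR2GRAY)
for r in(100,130,170,200): print(r,g[r,305:334].tolist(),g[r,360:385].tolist())
T=lambda p,z:(M.T@(onz(c,p,z)-t))[:2]*1000
for r in (100,130,170,200):
  k=[(x,int(abs(int(g[r,x+1])-int(g[r,x-1])))) for x in range(300,400)]
  print([a for a in k if a[1]>25])
print('base far',T((64,263),.012),T((64,395),.012),'panel top back',T((79,312),.151),'front',T((80,327),.156))
print('lip',T((100,377),.012),T((100,379),.026))
E
```

```text
100 [98, 97, 96, 96, 95, 94, 123, 200, 213, 212, 210, 209, 207, 207, 205, 203, 202, 201, 202, 202, 200, 173, 141, 135, 138, 137, 135, 106, 82] [67, 68, 68, 68, 68, 69, 69, 68, 179, 201, 159, 137, 123, 97, 79, 85, 98, 100, 100, 100, 100, 99, 99, 100, 92]
130 [96, 95, 94, 92, 93, 92, 121, 194, 211, 210, 209, 208, 207, 205, 203, 201, 200, 200, 201, 202, 202, 159, 133, 134, 135, 136, 117, 81, 63] [65, 65, 66, 66, 67, 65, 86, 183, 181, 146, 135, 115, 84, 72, 92, 99, 98, 97, 99, 99, 99, 97, 96, 95, 99]
170 [96, 96, 94, 92, 91, 92, 140, 196, 209, 209, 207, 206, 205, 204, 201, 200, 199, 200, 201, 200, 189, 150, 133, 135, 134, 128, 92, 65, 61] [63, 63, 64, 64, 64, 176, 199, 159, 132, 114, 83, 69, 87, 93, 93, 93, 93, 94, 96, 99, 89, 94, 97, 96, 95]
200 [94, 95, 95, 94, 93, 93, 139, 195, 209, 208, 207, 206, 205, 203, 201, 198, 198, 199, 200, 198, 161, 134, 133, 134, 130, 114, 79, 60, 60] [62, 62, 62, 82, 177, 172, 140, 130, 99, 72, 78, 90, 92, 92, 92, 93, 91, 91, 90, 94, 96, 96, 94, 93, 95]
[(310, 28), (311, 106), (312, 90), (325, 29), (326, 59), (327, 38), (331, 31), (332, 53), (333, 28), (367, 110), (368, 133), (370, 64), (371, 36), (372, 40), (373, 44), (394, 55), (395, 111), (396, 62)]
[(310, 28), (311, 102), (312, 90), (325, 43), (326, 69), (331, 55), (332, 54), (366, 118), (367, 95), (368, 37), (369, 46), (370, 31), (371, 51), (372, 43), (374, 27), (392, 49), (393, 92), (394, 49)]
[(310, 49), (311, 104), (312, 69), (325, 50), (326, 56), (330, 42), (331, 63), (332, 31), (364, 112), (365, 135), (367, 67), (368, 45), (369, 49), (370, 45), (390, 83), (391, 91)]
[(310, 46), (311, 102), (312, 70), (324, 39), (325, 64), (326, 28), (330, 51), (331, 54), (363, 115), (364, 90), (365, 37), (366, 42), (367, 41), (368, 58), (388, 74), (389, 91), (390, 32)]
base far [105.5 -60.7] [105.4  83.6] panel top back [83.3 -5. ] front [82.3  5.7]
lip [67.4 65.7] [67.5 65.5]
```

The panel leans against the bar, with its frame foot meeting the lip line (cols 372/376) and nearly centred. The gripper body is 190 mm wide along its jaw direction, so gripping the marker at mid-length would hit the panel's edge at the clip. I'll therefore regrip the marker near its front end (about +57 mm), which clears the panel. First I move to the marker.

```bash
python3 -m inch '[[[-30,5,0,0],[-55,9.5,0,0],[-55,9.5,0,0],[-55,9.5,0,0],[-55,9.5,0,0],[-55,9.5,0,0],[-55,9.5,0,0],[-21,4,0,0],[0,0,0,0.17],[0,0,0,0.17]]]' -1 30;  python3 -m inch '[[[0,0,0,0.17],[0,0,0,0.17],[0,0,0,0.17],[0,0,0,0.17],[0,0,0,0.17],[0,0,0,0.17],[0,0,0,0.02],[0,0,0,0],[0,0,0,0]]]'
python3 - <<'E'
from h import *
np.set_printoptions(precision=4,suppress=True)
c=cam('wrist','w9.png');s=observe();t=np.array(s['tool_pos']);print(t,s['tool_rot'],s['qpos'])
for l,z in(('marker',.025),('pen_rest',0)):
  for x in place_of('wrist',l): print(l,np.round(x['at']),x['conf'],onz(c,x['at'],z))
E
```

```text
time: 22.52
tool_pos: [0.5055, -0.4061, 0.2522]
tool_rot: [-3.14, -0.0, 1.037]
contact_force: [0.3, -0.8, 0.2]
opening: 0.092
time: 23.65
tool_pos: [0.5058, -0.4056, 0.2531]
tool_rot: [-3.141, 0.0, 0.006]
contact_force: [0.3, -0.4, 0.3]
opening: 0.0918
[ 0.5058 -0.4056  0.2532] [-3.1415  0.      0.0053] [-0.794   0.5622  1.0973  0.      1.4821  0.7715]
marker [161. 316.] 0.67 [ 0.5048 -0.405   0.025 ]
marker [200. 436.] 0.6 [ 0.4585 -0.5461  0.025 ]
pen_rest [152. 317.] 0.58 [ 0.5114 -0.406   0.    ]
```

View pics/w9.png

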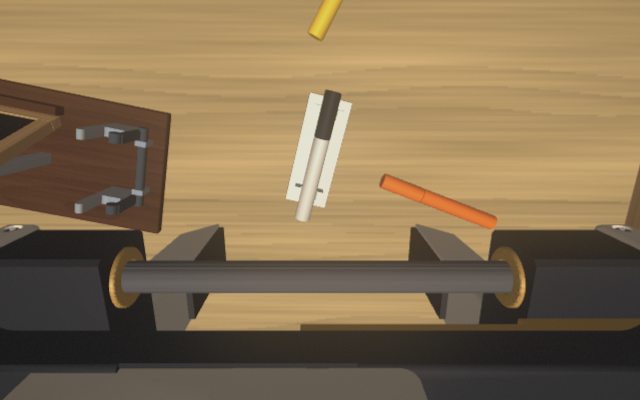

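That is the 12th and last viewable picture. It shows the white marker with its black cap at (92,332), its white end at (219,303), the rest under it, and the stand's −y end corners at (113,170) and (232,160). From here I measure numerically.

```bash
python3 - <<'E'
from h import *
np.set_printoptions(precision=4,suppress=True)
c=cam('wrist');s=observe();t=np.array(s['tool_pos']);M=R.from_euler('xyz',s['tool_rot']).as_matrix()
img=c['img'];hsv=cv2.cvtColor(img,cv2.COLOR_BGR2HSV);g=cv2.cvtColor(img,cv2.COLOR_BGR2GRAY)
a=onz(c,(93,332),.025)[:2];b=onz(c,(219,303.5),.025)[:2]
print('ends',a,b,np.linalg.norm(a-b),'mid',(a+b)/2,'yaw',np.arctan2(*(a-b)[::-1]))
r=np.array([onz(c,p,.006)[:2] for p in((94,311),(102,352),(207,325),(198,287))]);print('rest',r.mean(0))
d=r[0]-r[3];print('rest yaw',np.arctan2(d[1],d[0]))
p=onz(c,(113,170.5),.012)[:2];q=onz(c,(232,160),.012)[:2];d=p-q
y=np.arctan2(d[1],d[0]);print('base -y corners',p,q,np.linalg.norm(d),'yaw',y)
for yw in(y,-.188):
  Q=np.array([[np.cos(yw),-np.sin(yw)],[np.sin(yw),np.cos(yw)]])
  print('O',p-Q@[.065,-.205],q-Q@[-.085,-.205],'seat',p-Q@[.065,-.205]+Q@[0,-.165],q-Q@[-.085,-.205]+Q@[0,-.165])
for l,z in(('clip_seat',.055),('clip_mouth',.076)):
  for x in place_of('wrist',l): print(l,np.round(x['at']),x['conf'],onz(c,x['at'],z))
# barrel edges per row
for r0 in(165,185): print(r0,g[r0,285:345].tolist())
C=[cam('side'),cam('scene')]
for l in('marker','clip_seat','clip_mouth'):
  P=[place_of(n,l) for n in('side','scene')]
  for u in P[0][:3]:
    for v in P[1][:3]:
      x,e=tri([(C[0],u['at']),(C[1],v['at'])])
      if e<.006: print(l,x,e,u['conf'],v['conf'])
E
```

```text
ends [ 0.5792 -0.4215] [ 0.4342 -0.3897] 0.14841825349720894 mid [ 0.5067 -0.4056] yaw -0.21576181544765702
rest [ 0.5114 -0.4071]
rest yaw -0.2354869797616107
base -y corners [ 0.5567 -0.2388] [ 0.4115 -0.2099] 0.14807041383970457 yaw -0.19658819774356265
O [ 0.533  -0.0251] [ 0.5349 -0.0254] seat [ 0.5007 -0.1869] [ 0.5026 -0.1873]
O [ 0.5311 -0.0253] [ 0.5333 -0.0244] seat [ 0.5003 -0.1874] [ 0.5024 -0.1865]
clip_seat [171. 107.] 0.57 [ 0.4987 -0.183   0.055 ]
clip_mouth [152. 315.] 0.58 [ 0.5226 -0.4035  0.076 ]
clip_mouth [174.  92.] 0.57 [ 0.5002 -0.1805  0.076 ]
165 [172, 172, 171, 171, 170, 172, 170, 159, 209, 225, 226, 225, 226, 225, 225, 226, 226, 226, 226, 226, 225, 217, 167, 162, 178, 191, 202, 211, 218, 223, 224, 221, 215, 210, 203, 190, 175, 154, 203, 223, 224, 224, 224, 224, 224, 224, 224, 224, 223, 224, 195, 168, 167, 166, 166, 165, 166, 165, 165, 165]
185 [164, 163, 164, 175, 217, 226, 226, 225, 225, 218, 153, 114, 114, 114, 113, 113, 113, 130, 160, 180, 193, 204, 213, 218, 221, 221, 219, 213, 206, 200, 186, 170, 156, 202, 222, 224, 224, 224, 223, 223, 223, 223, 223, 223, 223, 186, 165, 167, 167, 166, 167, 166, 166, 165, 166, 166, 166, 166, 165, 166]
marker [ 0.7013 -0.4317  0.001 ] 0.0010146016563062884 0.84 0.76
marker [ 0.4474 -0.5209 -0.0549] 0.003931308840521412 0.79 0.49
marker [ 0.4562 -0.5584  0.0096] 0.00015972015383405373 0.79 0.48
marker [ 0.499  -0.4075  0.0223] 0.002641877811153764 0.68 0.49
marker [ 0.5033 -0.451   0.0765] 0.00594772758090938 0.68 0.48
clip_seat [ 0.5045 -0.1795  0.0603] 0.003398116777497437 0.55 0.61
clip_seat [ 0.5288 -0.131   0.0988] 0.0021742213522188436 0.3 0.61
clip_mouth [ 0.4982 -0.1805  0.0739] 0.0012891628801272078 0.76 0.68
```

```bash
python3 -m inch '[[[1,0,0,0.115],[0,0,50,0.115],[0,0,55,0],[0,0,55,0],[0,0,40,0],[0,0,0,0],[0,0,0,0]]]' -0.09 30
python3 - <<'E'
from h import *
np.set_printoptions(precision=1,suppress=True)
c=cam('wrist');s=observe();t=np.array(s['tool_pos']);M=R.from_euler('xyz',s['tool_rot']).as_matrix();print(t*1000,s['tool_rot'])
T=lambda p,z:(M.T@(onz(c,p,z)-t))[:2]*1000
g=cv2.cvtColor(c['img'],cv2.COLOR_BGR2GRAY)
for r in(60,100,140,180):
  k=[(x,int(g[r,x+1])-int(g[r,x-1])) for x in range(240,400)]
  print(r,[a for a in k if abs(a[1])>35])
print(T((100,320),.025),T((180,320),.025), T((60,320),.025))
E
```

```text
time: 25.22
tool_pos: [0.5077, -0.4065, 0.0551]
tool_rot: [3.14, -0.003, -0.226]
contact_force: [0.0, -0.8, 0.5]
opening: 0.05
[ 508.  -406.7   55.8] [ 3.1 -0.  -0.2]
60 []
100 [(272, 41), (273, 64), (297, -103), (298, -129), (299, -49), (331, 88), (332, 145), (333, 62), (356, -37), (357, -55)]
140 [(273, 58), (274, 70), (296, -50), (297, -83), (298, -106), (299, -43), (330, 51), (331, 113), (332, 96), (333, 43), (355, -60), (356, -59)]
180 [(274, 40), (275, 55), (297, -56), (298, -131), (299, -89), (329, 65), (330, 136), (331, 81), (353, -42), (354, -50)]
[67.7  1.7] [23.9  1.8] [87.7  1.6]
```

```bash
python3 -m inch '[[[0,-1,25,0.01],[0,0,17,0],[0,0,0,0],[0,0,0,0]]]'; python3 -m inch '[[[0,0,0,0],[0,0,0,0],[0,0,0,0],[0,0,0,0],[0,0,0,0]]]' 1 20;  python3 -m inch '[[[0,0,-6,0],[12,0,0,0],[11,0,0,0],[0,0,0,0],[0,0,0,0]]]'
```

```text
time: 25.78
tool_pos: [0.5075, -0.4052, 0.0123]
tool_rot: [3.141, -0.002, -0.236]
contact_force: [0.3, -0.4, 0.5]
opening: 0.0502
time: 26.4
tool_pos: [0.5071, -0.4047, 0.0114]
tool_rot: [3.142, -0.0, -0.236]
contact_force: [0.4, 0.1, 1.1]
opening: 0.0171
time: 27.02
tool_pos: [0.5293, -0.4097, 0.0168]
tool_rot: [-3.141, 0.001, -0.236]
contact_force: [-0.3, -0.2, -1.3]
opening: 0.0173
```

```bash
python3 -m inch '[[[0,0,3,0],[0,0,2,0],[0,0,0,0],[0,0,0,0]]]'; python3 -m inch '[[[0,0,0,0],[0,0,0,0],[0,0,0,0],[0,0,0,0],[0,0,-20,0],[0,0,-15,0],[0,0,0,0],[0,0,0,0]]]' -0.1
python3 - <<'E'
from h import *
np.set_printoptions(precision=1,suppress=True)
c=cam('wrist','w10.png');s=observe();t=np.array(s['tool_pos']);M=R.from_euler('xyz',s['tool_rot']).as_matrix();print(t*1000,s['tool_rot'])
T=lambda p,z:(M.T@(onz(c,p,z)-t))[:2]*1000
g=cv2.cvtColor(c['img'],cv2.COLOR_BGR2GRAY)
for r in(100,140,180):
  k=[(x,int(g[r,x+1])-int(g[r,x-1])) for x in range(240,400)]
  print(r,[a for a in k if abs(a[1])>35])
print('col',g[0:130:2,315].tolist())
print({r:T((r,315),.025) for r in(20,40,60,80,100,180)})
E
```

```text
time: 27.52
tool_pos: [0.5293, -0.4101, 0.0123]
tool_rot: [3.142, -0.0, -0.236]
contact_force: [0.9, -0.1, -0.9]
opening: 0.0172
time: 28.52
tool_pos: [0.5293, -0.4099, 0.0474]
tool_rot: [3.142, -0.0, -0.236]
contact_force: [-0.9, -0.1, -0.1]
opening: 0.05
[ 529.1 -409.8   46.9] [-3.1  0.  -0.2]
100 [(298, -59), (299, -104), (300, -44), (334, 51), (335, 91), (336, 46)]
140 [(274, 64), (298, -49), (299, -132), (300, -111), (334, 143), (335, 142), (359, -52), (360, -52)]
180 [(275, 54), (276, 62), (299, -76), (300, -121), (301, -64), (333, 65), (334, 115), (335, 81), (336, 38), (358, -58)]
col [167, 170, 171, 173, 172, 170, 168, 165, 164, 166, 167, 165, 165, 165, 167, 167, 170, 171, 173, 172, 173, 174, 174, 174, 175, 175, 176, 181, 183, 181, 182, 184, 186, 187, 185, 183, 179, 179, 176, 175, 174, 104, 78, 82, 82, 83, 82, 81, 84, 83, 81, 82, 82, 82, 83, 82, 81, 82, 81, 82, 81, 83, 82, 82, 83]
{20: array([105.6,  -0.5]), 40: array([96.6, -0.5]), 60: array([87.5, -0.6]), 80: array([78. , -0.6]), 100: array([68.3, -0.6]), 180: array([26.4, -0.7])}
```

```bash
python3 -m inch '[[[30,0,0,0],[28,0,0,0],[0,0,20,0],[0,0,15.5,0],[0,0,0,0],[0,0,0,0]]]'; python3 -m inch '[[[0,0,0,0],[0,0,0,0],[0,0,0,0],[0,0,0,0],[0,0,0,0]]]' 1 60;  python3 -m inch '[[[0,0,-5,0],[0,0,-25,0],[0,0,-50,0],[0,0,-50,0],[0,0,0,0],[0,0,0,0]]]'
```

```text
time: 29.32
tool_pos: [0.5853, -0.4238, 0.0119]
tool_rot: [-3.142, 0.0, -0.237]
contact_force: [-0.2, -0.4, 0.2]
opening: 0.0506
time: 29.95
tool_pos: [0.5858, -0.4236, 0.0119]
tool_rot: [3.141, -0.0, -0.236]
contact_force: [0.0, 0.1, 1.1]
opening: 0.0166
time: 30.7
tool_pos: [0.5854, -0.4232, 0.1413]
tool_rot: [-3.141, 0.001, -0.236]
contact_force: [-0.3, 0.1, -1.4]
opening: 0.0165
```

```bash
python3 - <<'E'
from h import *
np.set_printoptions(precision=4,suppress=True)
C=[cam('side','s11.png'),cam('scene'),cam('wrist','w11.png')];s=observe();t=np.array(s['tool_pos']);print(t,s['tool_rot'],s['opening'],s['torque'])
M=R.from_euler('xyz',s['tool_rot']).as_matrix()
# predicted marker ends if level: centre -57 along tool x, 14mm above TCP
for l in('marker',):
  P=[place_of(n,l) for n in('side','scene')]
  for u in P[0][:3]:
    for v in P[1][:3]:
      x,e=tri([(C[0],u['at']),(C[1],v['at'])])
      if e<.008: print(l,M.T@(x-t),e,u['conf'],v['conf'])
img=C[0]['img'];
pr=[np.round(proj(C[0],t+M@[x,0,-.014])).tolist() for x in(-.132,-.057,.018)];print(pr)
r0=int(min(p[0] for p in pr))-25;c0=int(min(p[1] for p in pr))-25;r1=r0+70;c1=c0+int(max(p[1] for p in pr)-min(p[1] for p in pr))+50
hsv=cv2.cvtColor(img,cv2.COLOR_BGR2HSV)
for cc in range(int(pr[0][1])-6,int(pr[2][1])+8,5):
  col=hsv[r0:r1,cc]; w=np.where((col[:,1]<60)&(col[:,2]>130))[0]; k=np.where(col[:,2]<60)[0]
  print(cc,'white',(w.min()+r0,w.max()+r0) if len(w) else None,'black',(k.min()+r0,k.max()+r0) if len(k) else None)
E
```

```text
[ 0.585  -0.423   0.1397] [-3.1399  0.0031 -0.2362] 0.016719080056084065 [0.0665 0.1224 0.0059]
marker [ 0.1197 -0.0198  0.1387] 0.0039030238312456316 0.78 0.5
marker [-0.0949  0.1689  0.1252] 0.0011363227630069334 0.61 0.63
marker [-0.0945  0.1848  0.0913] 0.00750772842656437 0.61 0.53
marker [-0.0615 -0.0154  0.0198] 0.007483967937349111 0.51 0.63
marker [-0.0625  0.0061 -0.0062] 0.0014534065510216209 0.51 0.53
[[271.0, 270.0], [276.0, 305.0], [281.0, 340.0]]
264 white None black (np.int64(260), np.int64(262))
269 white None black (np.int64(248), np.int64(262))
274 white (np.int64(269), np.int64(315)) black (np.int64(246), np.int64(263))
279 white (np.int64(250), np.int64(315)) black (np.int64(248), np.int64(263))
284 white (np.int64(270), np.int64(315)) black (np.int64(254), np.int64(264))
289 white (np.int64(270), np.int64(315)) black (np.int64(254), np.int64(264))
294 white (np.int64(271), np.int64(315)) black (np.int64(255), np.int64(265))
299 white (np.int64(272), np.int64(315)) black (np.int64(264), np.int64(265))
304 white (np.int64(272), np.int64(315)) black (np.int64(246), np.int64(266))
309 white (np.int64(313), np.int64(315)) black (np.int64(265), np.int64(283))
314 white (np.int64(314), np.int64(315)) black (np.int64(254), np.int64(284))
319 white (np.int64(246), np.int64(314)) black (np.int64(250), np.int64(285))
324 white (np.int64(315), np.int64(315)) black (np.int64(246), np.int64(285))
329 white None black (np.int64(246), np.int64(286))
334 white None black (np.int64(246), np.int64(287))
339 white None black (np.int64(246), np.int64(292))
344 white None black (np.int64(254), np.int64(288))
```

```bash
python3 - <<'E'
from h import *
np.set_printoptions(precision=1,suppress=True)
c=cam('wrist');s=observe();t=np.array(s['tool_pos']);M=R.from_euler('xyz',s['tool_rot']).as_matrix()
T0=np.eye(4);T0[:3,:3]=M;T0[:3,3]=t
Tc=np.eye(4);Tc[:3,:3]=c['rot'];Tc[:3,3]=c['eye'];K=np.linalg.inv(T0)@Tc
N=np.eye(4);N[:3,:3]=R.from_euler('xyz',[-3.1415,0,.0053]).as_matrix();N[:3,3]=[.5058,-.4056,.2532];N=N@K
w=dict(c);w['eye']=N[:3,3];w['rot']=N[:3,:3]
y=-.19;Q=np.array([[np.cos(y),-np.sin(y)],[np.sin(y),np.cos(y)]]);O=np.array([.5322,-.0242])
def S(x,yy,z): return np.array(proj(w,[*(O+Q@[x,yy]),z]))
for x in(38,-38):
  for n,yy,z in(('prong in top',-155,81),('prong in 76',-155,76),('prong in 46',-155,46),('nose',-171,71),('nose-171 66',-171,66),('seat',-165,55),('floor46 tongue',-175,46)): print(x,n,S(x/1e3,yy/1e3,z/1e3))
g=cv2.cvtColor(cv2.imread('pics/w9.png'),cv2.COLOR_BGR2GRAY)
for r in(128,131,134,137,140): print(r,g[r,72:152:2].tolist())
for r in(200,204,208,212): print(r,g[r,72:152:2].tolist())
E
```

```text
38 prong in top [133.4  84.4]
38 prong in 76 [132.9  87.8]
38 prong in 46 [130.  106.1]
38 nose [135.5 107.5]
38 nose-171 66 [135.  110.4]
38 seat [132.7 110.7]
38 floor46 tongue [133.7 125.3]
-38 prong in top [207.7  83.1]
-38 prong in 76 [206.2  86.3]
-38 prong in 46 [197.8 103.8]
-38 nose [207.5 105. ]
-38 nose-171 66 [206.1 107.8]
-38 seat [201.9 108.2]
-38 floor46 tongue [201.2 122. ]
128 [66, 66, 106, 90, 79, 79, 80, 81, 80, 80, 79, 80, 80, 79, 80, 80, 124, 156, 159, 143, 137, 111, 95, 82, 84, 83, 82, 82, 83, 82, 83, 84, 84, 80, 79, 73, 70, 64, 67, 74]
131 [64, 65, 137, 156, 154, 130, 94, 79, 80, 80, 79, 79, 79, 79, 79, 79, 123, 156, 152, 117, 116, 115, 126, 142, 159, 133, 85, 66, 60, 58, 56, 56, 56, 56, 74, 86, 82, 71, 65, 75]
134 [65, 65, 140, 157, 153, 129, 92, 79, 79, 79, 79, 79, 79, 79, 78, 80, 134, 156, 122, 84, 81, 79, 71, 66, 57, 64, 53, 55, 55, 56, 55, 55, 56, 57, 71, 85, 81, 68, 68, 75]
137 [63, 63, 137, 156, 153, 129, 91, 78, 78, 78, 79, 76, 74, 71, 69, 67, 68, 77, 91, 81, 82, 82, 78, 69, 58, 65, 54, 53, 54, 54, 55, 55, 55, 56, 77, 85, 79, 67, 68, 72]
140 [67, 66, 66, 73, 82, 80, 70, 65, 65, 64, 65, 66, 66, 67, 66, 67, 68, 66, 74, 83, 83, 82, 77, 67, 56, 64, 53, 54, 54, 55, 53, 69, 106, 93, 85, 84, 78, 64, 80, 83]
200 [68, 67, 67, 71, 76, 80, 79, 79, 78, 79, 78, 78, 78, 77, 76, 144, 161, 162, 157, 158, 161, 158, 159, 158, 90, 51, 50, 51, 48, 51, 50, 50, 77, 82, 74, 58, 70, 73, 73, 72]
204 [64, 86, 141, 138, 123, 95, 77, 78, 79, 78, 77, 76, 77, 74, 71, 84, 103, 72, 48, 47, 48, 49, 48, 50, 48, 48, 50, 50, 51, 49, 51, 59, 83, 80, 71, 56, 67, 69, 70, 71]
208 [64, 92, 155, 158, 136, 97, 76, 77, 77, 74, 68, 64, 61, 62, 61, 61, 61, 78, 81, 81, 76, 69, 57, 67, 48, 49, 47, 48, 63, 67, 69, 68, 68, 68, 68, 69, 67, 66, 68, 67]
212 [68, 77, 143, 157, 135, 88, 69, 67, 66, 65, 66, 65, 64, 64, 65, 65, 64, 80, 81, 81, 77, 67, 55, 64, 53, 62, 68, 67, 68, 69, 69, 70, 70, 70, 71, 71, 70, 71, 72, 70]
```

```bash
python3 -m inch '[[[0,0,0,-0.046],[-14,-43.5,0,0],[-14,-43.5,0,0],[-15,-43.5,0,0],[-14,-43.5,0,0],[-14,-43.5,0,0],[0,0,25,0],[0,0,15,0],[0,0,0,0],[0,0,0,0]]]'
python3 - <<'E'
from h import *
np.set_printoptions(precision=4,suppress=True)
s=observe();t=np.array(s['tool_pos']);print(t,s['tool_rot'],s['contact_force'])
M=R.from_euler('xyz',s['tool_rot']).as_matrix()
print('seat est in tool mm (want -57,0):',1e3*(M.T@(np.array([.5005,-.184,.055])-t)))
C=[cam('side','s12.png'),cam('scene','c12.png')]
for l in('clip_seat','clip_mouth','marker'):
  P=[place_of(n,l) for n in('side','scene')]
  for u in P[0][:2]:
    for v in P[1][:2]:
      x,e=tri([(C[0],u['at']),(C[1],v['at'])])
      if e<.008: print(l,x,1e3*(M.T@(x-t)),e,u['conf'],v['conf'])
E
```

```text
time: 32.25
tool_pos: [0.5575, -0.1974, 0.1021]
tool_rot: [3.141, -0.001, -0.191]
contact_force: [-0.5, -0.4, -0.4]
opening: 0.017
[ 0.5575 -0.1974  0.1021] [ 3.1414 -0.0007 -0.1911] [-0.55   -0.4398 -0.4434]
seat est in tool mm (want -57,0): [-58.5148  -2.3253  47.0137]
clip_seat [ 0.501  -0.1842  0.0569] [-57.9599  -2.24    45.1409] 0.0032120554422581144 0.85 0.58
clip_seat [ 0.4967 -0.1744  0.0658] [-64.1119 -11.0272  36.2166] 0.006587912543083029 0.55 0.58
clip_mouth [ 0.4957 -0.1759  0.0717] [-64.7604  -9.3887  30.3133] 0.00022692609990294336 0.94 0.57
clip_mouth [ 0.5    -0.1682  0.0622] [-61.9689 -17.7214  39.8488] 0.0052963254332211605 0.94 0.52
marker [ 0.4549 -0.5519  0.0082] [-33.3932 367.5445  93.9389] 0.0030942115734402973 0.57 0.61
marker [ 0.7008 -0.4336  0.0002] [185.5215 204.6464 102.0365] 0.006302205675865947 0.55 0.78
```

```bash
python3 -m inch '[[[-1,0,20,0],[0,0,10,0],[0,0,5,0],[0,0,0,0],[0,0,0,0]]]'; python3 -m inch '[[[0,-1.5,0,0],[0,0,0,0]]]'; python3 -m inch '[[[0,-1,0,0],[0,0,0,0]]]';python3 -m inch '[[[0,-1,0,0],[0,0,0,0]]]'
```

```text
time: 33.28
tool_pos: [0.5565, -0.1966, 0.0673]
tool_rot: [3.141, -0.001, -0.19]
contact_force: [0.9, 0.6, -0.6]
opening: 0.0166
time: 33.52
tool_pos: [0.5566, -0.1949, 0.067]
tool_rot: [3.141, -0.001, -0.19]
contact_force: [0.8, -0.6, -0.6]
opening: 0.0167
time: 33.78
tool_pos: [0.5567, -0.1938, 0.0668]
tool_rot: [-3.142, -0.0, -0.19]
contact_force: [0.2, 0.1, -0.5]
opening: 0.0165
time: 34.02
tool_pos: [0.5568, -0.1935, 0.0668]
tool_rot: [3.141, -0.0, -0.19]
contact_force: [-1.0, -3.0, -0.2]
opening: 0.0167
```

Prong contact (−3 N) came exactly where predicted. I back off 1.2 mm and press down.

```bash
python3 -m inch '[[[0,1.3,0,0],[0,0,2,0],[0,0,2,0],[0,0,0,0]]]' 1 60; python3 -m inch '[[[0,0,2,0],[0,0,2,0],[0,0,0,0]]]';python3 -m inch '[[[0,0,2,0],[0,0,2,0],[0,0,0,0]]]'
```

```text
time: 34.52
tool_pos: [0.5564, -0.194, 0.0624]
tool_rot: [-3.141, 0.001, -0.19]
contact_force: [-0.5, 0.2, 0.3]
opening: 0.0165
time: 34.9
tool_pos: [0.5567, -0.194, 0.0587]
tool_rot: [-3.141, -0.0, -0.19]
contact_force: [1.1, 2.3, 0.6]
opening: 0.0163
time: 35.28
tool_pos: [0.5572, -0.194, 0.0558]
tool_rot: [-3.141, -0.002, -0.19]
contact_force: [0.8, 3.4, 6.7]
opening: 0.0166
```

```bash
python3 -m inch '[[[0,0,2,0],[0,0,1,0],[0,0,0,0]]]';python3 -m inch '[[[0,0,2,0],[0,0,1,0],[0,0,0,0]]]'; python3 -c "
from h import *
s=observe();print(s['contact_force'],s['torque'],s['tool_rot'])"
```

```text
time: 35.65
tool_pos: [0.5574, -0.194, 0.0529]
tool_rot: [-3.141, -0.002, -0.19]
contact_force: [0.5, 3.5, 7.4]
opening: 0.017
time: 36.02
tool_pos: [0.5574, -0.1941, 0.0497]
tool_rot: [-3.142, -0.002, -0.19]
contact_force: [1.7, 2.3, 6.2]
opening: 0.0163
[1.67611052 2.31211384 6.16848248] [ 0.60156891  0.26028947 -0.11038964] [-3.14152197e+00 -2.04543828e-03 -1.90258441e-01]
```

```bash
python3 -m inch '[[[0,0,2,0],[0,0,2,0],[0,0,0,0]]]';python3 -m inch '[[[0,0,2,0],[0,0,1,0],[0,0,0,0]]]'; python3 -m inch '[[[0,0,1,0],[0,0,0,0]]]'; python3 - <<'E'
from h import *
np.set_printoptions(precision=4,suppress=True)
s=observe();print(s['contact_force'],s['torque'],s['tool_rot']);t=np.array(s['tool_pos']);M=R.from_euler('xyz',s['tool_rot']).as_matrix()
c=cam('side','s13.png')
pr=[np.round(proj(c,t+M@[x,0,-.013]),1).tolist() for x in(-.132,-.057,.018)];print(pr)
hsv=cv2.cvtColor(c['img'],cv2.COLOR_BGR2HSV)
for cc in range(int(pr[0][1])-8,int(pr[2][1])+6,3):
  print(cc,hsv[225:262:1,cc,2].tolist())
E
```

```text
time: 36.4
tool_pos: [0.5571, -0.1943, 0.0454]
tool_rot: [3.141, -0.001, -0.19]
contact_force: [1.6, 1.8, 5.1]
opening: 0.0168
time: 36.78
tool_pos: [0.557, -0.1944, 0.0424]
tool_rot: [3.141, -0.001, -0.19]
contact_force: [0.8, 1.5, 5.6]
opening: 0.0165
time: 37.02
tool_pos: [0.5569, -0.1944, 0.0414]
tool_rot: [3.141, -0.001, -0.19]
contact_force: [0.5, 0.8, 4.4]
opening: 0.0165
[0.4992 0.8456 4.38  ] [ 0.4147  0.5908 -0.1076] [ 3.1413 -0.0009 -0.1903]
[[237.7, 264.4], [240.2, 291.3], [242.7, 318.6]]
256 [152, 156, 152, 154, 156, 152, 157, 154, 154, 156, 156, 158, 156, 155, 158, 154, 162, 161, 156, 161, 159, 157, 157, 162, 156, 154, 160, 158, 156, 159, 154, 158, 152, 159, 156, 157, 154]
259 [156, 155, 158, 154, 153, 153, 149, 156, 153, 153, 150, 152, 150, 155, 153, 153, 151, 157, 154, 152, 150, 152, 153, 152, 157, 157, 160, 156, 161, 163, 172, 150, 113, 76, 81, 42, 51]
262 [151, 152, 154, 153, 153, 158, 151, 148, 150, 151, 150, 150, 147, 146, 147, 148, 145, 145, 142, 145, 146, 148, 132, 107, 105, 84, 67, 62, 63, 65, 67, 69, 62, 69, 77, 27, 29]
265 [141, 154, 146, 149, 148, 150, 183, 
[... 2432 characters left out ...]
, 67, 63, 64, 59, 72, 68, 70, 67, 67, 68, 68, 69]
313 [31, 32, 39, 38, 37, 24, 30, 36, 37, 39, 38, 36, 25, 61, 68, 14, 8, 13, 98, 96, 92, 88, 96, 91, 97, 88, 67, 72, 62, 69, 69, 66, 64, 65, 51, 39, 19]
316 [38, 31, 40, 35, 34, 36, 29, 26, 28, 43, 38, 28, 32, 35, 62, 19, 4, 13, 75, 97, 98, 84, 66, 90, 94, 84, 145, 145, 145, 148, 152, 155, 154, 151, 150, 147, 154]
319 [38, 20, 25, 23, 16, 34, 49, 71, 39, 33, 35, 25, 62, 34, 33, 24, 10, 7, 54, 98, 96, 69, 63, 96, 96, 86, 134, 147, 142, 140, 140, 140, 143, 140, 146, 138, 142]
322 [39, 34, 38, 33, 36, 35, 31, 64, 69, 41, 54, 26, 40, 33, 90, 89, 98, 130, 139, 130, 127, 125, 126, 141, 144, 142, 151, 148, 147, 146, 147, 151, 140, 144, 147, 145, 139]
```

The near fork has seated, but the far end rides about 5 mm or more high: the top-edge slope is 0.16 where level would give 0.09, with 0.6 N·m on the wrist. So I let go, turn the gripper 90° and press the far side down from above with closed fingers.

```bash
python3 -m inch '[[[0,0,0,0],[0,0,0,0],[0,0,0,0],[0,0,-20,0],[0,0,-30,0],[0,0,-30,0],[-35,0,0,-0.17],[0,-35,0,-0.17],[0,0,0,-0.17],[0,0,0,-0.17]]]' 0.1 20; python3 -m inch '[[[0,0,0,-0.17],[0,0,0,-0.17],[0,0,0,-0.17],[0,0,0,-0.17],[0,0,0,-0.17],[0,0,0,-0.04],[0,0,0,0],[0,0,0,0]]]' 1
python3 - <<'E'
from h import *
np.set_printoptions(precision=1,suppress=True)
s=observe();t=np.array(s['tool_pos']);print(t*1e3,s['tool_rot']);M=R.from_euler('xyz',s['tool_rot']).as_matrix()
O=np.array([.501,-.1845]);g=O+np.array([np.cos(-.19),np.sin(-.19)])*-.013
print('to go tool mm',1e3*(M.T@np.array([*(g-t[:2]),0.068-t[2]])))
c=cam('side','s14.png');hsv=cv2.cvtColor(c['img'],cv2.COLOR_BGR2HSV)
for cc in range(262,328,6): print(cc,hsv[220:250,cc,2].tolist())
k=np.array([.501,-.1845,.064]);u=np.array([.982,-.189,0])
for dx in(-.06,-.02,.06): print('pred top row if level',proj(c,k+u*dx))
E
```

```text
time: 38.33
tool_pos: [0.5229, -0.1522, 0.1208]
tool_rot: [3.141, -0.0, 0.496]
contact_force: [-1.0, 0.4, -0.1]
opening: 0.0414
time: 39.33
tool_pos: [0.5229, -0.1526, 0.1207]
tool_rot: [-3.142, 0.0, 1.379]
contact_force: [-0.4, -0.4, 0.1]
opening: 0.0002
[ 522.9 -152.6  120.7] [-3.1  0.   1.4]
to go tool mm [-35.5 -28.4  52.7]
262 [148, 153, 157, 152, 153, 155, 153, 155, 150, 154, 154, 155, 155, 155, 150, 153, 150, 151, 148, 150, 147, 145, 145, 149, 147, 151, 150, 132, 98, 104]
268 [148, 149, 149, 151, 149, 149, 150, 154, 152, 154, 151, 188, 187, 183, 151, 119, 94, 73, 65, 71, 66, 66, 64, 68, 63, 62, 62, 64, 66, 61]
274 [62, 55, 70, 64, 71, 63, 64, 74, 68, 64, 65, 49, 158, 198, 187, 157, 132, 87, 65, 57, 48, 49, 47, 39, 44, 46, 43, 51, 56, 52]
280 [62, 57, 64, 55, 64, 68, 69, 68, 64, 78, 70, 60, 47, 144, 200, 188, 169, 138, 106, 83, 90, 77, 64, 49, 56, 59, 62, 55, 52, 50]
286 [61, 59, 72, 64, 67, 64, 65, 63, 69, 67, 66, 69, 63, 56, 115, 193, 195, 177, 147, 115, 89, 67, 69, 65, 64, 69, 62, 65, 69, 67]
292 [76, 74, 76, 73, 69, 71, 72, 68, 74, 68, 74, 74, 72, 61, 58, 86, 192, 196, 180,
[... 275 characters left out ...]
8, 40, 30, 30, 32, 31, 28, 33]
310 [112, 116, 100, 112, 111, 93, 105, 123, 94, 68, 79, 70, 62, 52, 33, 34, 50, 65, 72, 31, 30, 29, 27, 13, 0, 0, 70, 64, 66, 58]
316 [51, 58, 57, 57, 62, 64, 68, 70, 67, 67, 65, 61, 66, 68, 69, 64, 56, 71, 69, 70, 27, 20, 40, 33, 18, 7, 10, 44, 117, 107]
322 [152, 149, 160, 156, 158, 169, 159, 160, 161, 161, 161, 160, 159, 161, 159, 160, 161, 159, 158, 156, 156, 161, 156, 155, 156, 153, 149, 155, 153, 154]
pred top row if level [np.float64(235.71331883720592), np.float64(269.5383730717129)]
pred top row if level [np.float64(237.03937755416848), np.float64(283.98330626707696)]
pred top row if level [np.float64(239.71960254489792), np.float64(313.1793519959671)]
```

```bash
python3 -m inch '[[[-18,-14,0,0],[-17.5,-14.5,0,0],[0,0,20,0],[0,0,16,0],[0,0,0,0],[0,0,0,0]]]'; python3 -m inch '[[[0,0,3,0],[0,0,2,0],[0,0,2,0],[0,0,0,0]]]';  python3 -m inch '[[[0,0,2,0],[0,0,2,0],[0,0,2,0],[0,0,0,0]]]'
```

```text
time: 40.12
tool_pos: [0.4886, -0.1822, 0.0853]
tool_rot: [3.141, 0.0, 1.38]
contact_force: [-0.1, -0.1, 0.5]
opening: 0.0
time: 40.62
tool_pos: [0.4881, -0.182, 0.0776]
tool_rot: [-3.141, -0.0, 1.38]
contact_force: [-0.2, 0.0, -0.2]
opening: 0.0007
time: 41.12
tool_pos: [0.4883, -0.1821, 0.072]
tool_rot: [3.141, 0.0, 1.38]
contact_force: [-0.8, -0.3, 3.2]
opening: 0.0005
```

```bash
python3 -m inch '[[[0,0,2,0],[0,0,2,0],[0,0,0,0]]]'; python3 -m inch '[[[0,0,2,0],[0,0,1,0],[0,0,0,0]]]';  python3 -m inch '[[[0,0,1.5,0],[0,0,0,0]]]'
```

```text
time: 41.5
tool_pos: [0.488, -0.1827, 0.0688]
tool_rot: [3.141, 0.001, 1.38]
contact_force: [-5.2, -2.3, 10.9]
opening: 0.0003
time: 41.88
tool_pos: [0.4881, -0.182, 0.0645]
tool_rot: [-3.141, -0.0, 1.38]
contact_force: [-0.1, -0.0, -0.7]
opening: 0.0004
time: 42.12
tool_pos: [0.4883, -0.1821, 0.0638]
tool_rot: [3.141, 0.0, 1.38]
contact_force: [-2.6, 0.6, 7.4]
opening: 0.0006
```

It snapped through (10.9 N, then 0), and the marker top is now at 64 mm as it should be. I check the near fork the same way, then retreat and measure.

```bash
python3 -m inch '[[[0,0,-8,0],[0,26,0,0],[0,0,5,0],[0,0,2,0],[0,0,0,0]]]'; python3 -m inch '[[[0,0,1,0],[0,0,0.5,0],[0,0,0,0]]]'; python3 -m inch '[[[0,0,-30,0],[0,0,-50,0],[0,0,-60,0],[0,0,-50,0],[0,0,0,0],[0,0,0,0]]]'
python3 - <<'E'
from h import *
np.set_printoptions(precision=4,suppress=True)
c=cam('side','s15.png');hsv=cv2.cvtColor(c['img'],cv2.COLOR_BGR2HSV)
for cc in range(264,326,4): print(cc,hsv[224:250,cc,2].tolist())
C=[c,cam('scene','c15.png'),cam('wrist','w15.png')]
for l in('clip_seat','marker','panel','panel_top','small_panel','bell','sanitiser','mug'):
  P=[place_of(n,l) for n in('side','scene')]
  r=sorted([(e,x,u['conf'],v['conf']) for u in P[0][:3] for v in P[1][:3] for x,e in[tri([(C[0],u['at']),(C[1],v['at'])])]],key=lambda q:q[0])
  for q in r[:3]:
    if q[0]<.008: print(l,q[1],round(q[0],4),q[2:])
E
```

```text
time: 42.75
tool_pos: [0.5131, -0.1868, 0.0642]
tool_rot: [-3.141, -0.0, 1.38]
contact_force: [-0.3, 0.2, 1.4]
opening: 0.0007
time: 43.12
tool_pos: [0.5133, -0.187, 0.0637]
tool_rot: [3.141, 0.0, 1.38]
contact_force: [-2.9, 1.0, 9.9]
opening: 0.0004
time: 43.88
tool_pos: [0.5129, -0.1867, 0.2518]
tool_rot: [-3.14, -0.001, 1.38]
contact_force: [-0.4, -0.4, -1.6]
opening: 0.0005
264 [142, 144, 142, 144, 140, 144, 145, 147, 145, 145, 148, 147, 162, 160, 143, 126, 107, 143, 148, 111, 79, 88, 75, 61, 69, 68]
268 [150, 152, 150, 152, 152, 155, 160, 145, 109, 80, 60, 149, 205, 186, 145, 122, 95, 77, 63, 65, 67, 61, 59, 60, 59, 67]
272 [68, 61, 62, 65, 67, 66, 66, 62, 67, 67, 52, 78, 209, 190, 168, 137, 111, 87, 59, 58, 63, 65, 70, 67, 63, 62]
276 [68, 63, 68, 63, 94, 112, 85, 68, 74, 65, 65, 44, 208, 135, 63, 54, 41, 36, 30, 35, 33, 31, 31, 27, 35, 19]
280 [63, 64, 68, 65, 63, 76, 65, 55, 60, 65, 63, 48, 157, 207, 194, 168, 137, 106, 73, 56, 52, 60, 59, 58, 61, 44]
284 [67, 63, 68, 65, 61, 61, 62, 61, 60, 66, 65, 61, 74, 199, 202, 176, 144, 116, 91, 69, 66, 71, 67, 59, 70, 64]
288 [65, 70,
[... 985 characters left out ...]
6, 141, 146, 149, 140, 146, 142]
324 [156, 155, 158, 157, 157, 155, 156, 159, 158, 158, 157, 155, 158, 156, 156, 156, 149, 156, 156, 151, 159, 157, 158, 157, 156, 160]
clip_seat [ 0.5048 -0.1845  0.0571] 0.0014 (0.57, 0.97)
marker [ 0.7017 -0.4363  0.006 ] 0.0003 (0.98, 0.6)
marker [ 0.4949 -0.1831  0.0558] 0.0008 (0.75, 0.57)
marker [ 0.4533 -0.5521  0.0098] 0.0021 (0.67, 0.64)
panel [ 0.5723 -0.0374  0.0152] 0.0006 (0.61, 0.64)
panel_top [ 0.502  -0.0263  0.1499] 0.0017 (0.56, 0.6)
small_panel [0.4525 0.3334 0.0092] 0.0011 (0.42, 0.78)
bell [ 0.3491  0.1608 -0.0058] 0.0029 (0.72, 0.95)
sanitiser [ 0.7711  0.11   -0.0067] 0.0011 (0.86, 0.91)
mug [ 0.7732 -0.198  -0.0001] 0.0015 (0.82, 0.91)
```

```bash
python3 -c "
from cell import *
print(hand_in())"
```

```text
the job is handed in; nothing more can be done
None
```

I placed the panel, then pressed the marker home in the clip, and handed in at about 44 s of the 64 s limit. The hand-in gives no verdict.

- **Panel:** I lifted the larger panel out of the rack, set it on the board just behind the lip, and tipped it back between loosely open fingers until it rested on the bar. The overhead picture showed its foot against the lip. Its centring along the lip came out between 1 and 2.5 mm off, depending on the measurement.
- **Marker:** The gripper's wide body would have hit the panel if it held the marker at mid-length. I shifted the marker along its rest and regripped it near its cap end.
    - **First push:** this seated only the front fork, leaving the far end high, so I let go.
    - **Second push:** I turned the gripper and pressed the far side from above with closed fingers. It snapped through at about 11 N.
- **Last checks:** The marker's top measures 64 mm above the counter on both sides, which is what fully home should give. It is level in the side view and centred to about 1–2 mm. The gripper is clear, about 0.25 m up.
- **Not checked directly:** I could not see the jaw angle. That it closed is inferred from the snap-through and the seated height.
- **Bystanders:** The mug, bottle and small panel measured within about 8 mm of where they started, within the cameras' scatter. The bell read about 12 mm off, but the arm never went near it, so I take that as measurement error too.

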